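# Release the cassette tray and hold its locking pin out

## Robot

A 7-joint arm with a two-finger parallel gripper is mounted at the origin on the work surface; the furniture and walls round the work are solid. World frame = base frame: x ahead of the robot, y to its left, z up, the work surface at z = 0. Lengths are in m, angles in rad, forces in N, time in s.
With the tool pointing down it reaches from about 0.425 to 0.95 m from the base axis. Payload 4.7 kg.
Tool frame: the origin (TCP) lies at the very end of the fingers, on their centre line; the grasp point (between the pads) lies 19 mm behind it; x points along the fingers, z is the direction in which the jaws open and shut, and the axes are right-handed (so a half turn about x gives the same grasp; the last joint's range is limited). The gripper opens to 85 mm and grips with 20 to 120 N. Pads are 22 mm wide; open, the fingers measure 114 mm over their backs; the gripper's body (76 mm by 85 mm) begins 54 mm behind the grasp point. The pads swing forward as they close: fully open they stand 13 mm farther back than shut.
Start: joints at [-1.241, 0.469, -0.049, 1.532, 0.024, 1.141, -0.082], TCP at [0.237, 0.632, 0.231] pointing down, gripper open.
Joint ranges: [-2.59, 2.59], [-0.33, 1.99], [-1.39, 1.29], [0.1, 2.45], [-1.04, 4.18], [0.21, 1.99], [-2.66, 2.66]. Speed limits (rad/s): [2.57, 2.57, 3.14, 3.14, 3.14, 3.14, 3.14].

## Interface

Orientations are given as a unit quaternion [w, x, y, z].
In Python, from plant import arm gives the robot as it stands.
- The arm moves only by the tool step_arm, never from a script. Its argument "increments" is a list of rows, each an object with "xyz": the shift along the world's x, y, z in mm, a list of three; "yaw": the turn about the world's z in degrees; "grip": the gripper command: -1 is shut, 1 is fully open, values between are in proportion. In form: [{"xyz": [x, y, z], "yaw": yaw, "grip": grip}, ...]. A call has 1 to 5 rows; each row shifts and turns the commanded pose from where the row before left it; what a row does not reach is not made up. A row lasts 1/10 s, in which the tool goes at most 50 mm and 8.59 degrees, less where a joint would pass 70% of its speed; a pose out of reach is approached as far as the arm can. A call is refused whole if a number of a shift passes 50 or a number of a turn 8.59, either way. A call with a gripper value outside its range is refused whole. The fingers move at their own pace and stop on an object; "newtons" is the grip in N (left out, the last holds). Time passes only in rows, so rows that do not move let the fingers close. It gives the time, the measured TCP pose, the force and the opening at its end, in the units of the state.
- arm.get_obs(): the state, without advancing time (a new reading comes with each control period).
- arm.snapshot(name): name is "side" or "top" or "wrist"; returns the picture (480x640x3 uint8, blue, green, red); there is no depth.
- arm.camera_model(name): a dict with "K" (3x3 intrinsics, pixels), "camera_from_world" (4x4, takes a point from world to camera coordinates); the wrist camera has in their place "tool_from_camera" (4x4, takes a point from camera to tool coordinates, whose origin is the TCP and whose axes are the tool frame's). Camera axes: x right, y down, z forward; pixel columns grow to the right and rows downward; lengths in m; the calibration is good to about 2 mm. A picture is of the moment at which its call begins: read the wrist's pose just before it. camera_model takes no time and is no camera call.
- arm.job_done(): hands the job in, once; it reports no verdict.
Trained networks look in the newest picture that a camera, given by its name, has taken for a name from the list of things; names that differ only in an ending like _2 or _b are one class to them, and where a whole thing is asked for, a point or a joint stands for the part that bears it (a point fixed in the world has none). Each returns a list of dicts, best first, with "confidence" (0 to 1); they miss things now and then, are a little off and sometimes report something else, mostly with a low value. They report only what shows in the picture. A call takes as long as a camera call.
- arm.boxes_of(camera, label): "at" ([x, y, z] in m, in world coordinates, good to about 4 mm: the middle of the surface that is visible of it).
The state is a dict: "time_s": time; "joint_positions": joint angles; "qvel": joint speeds; "joint_torque": joint torques, N m; "eef_pos": TCP position; "eef_rot": TCP orientation; "ft_force": force on the tool from outside, world axes, zero at the start; "ft_torque": the same for the moment, N m; "finger_gap": opening from 0.0 (shut) to 1.0 (fully open).
Only numpy, scipy, OpenCV 4.12 (cv2) and the standard library are available. Lean on these libraries where they do the work, as an engineer would, in place of code of your own. Each camera call takes 0.05 s, during which the arm holds its last target.

## Task

The tray of test cassettes is to be taken out of its clamp fixture by a colleague. First slacken the clamp: turn the black handwheel anticlockwise (seen from above; it will take several grasps) until its red pointer stands inside the green band on the dial, and let go of the wheel; only then pull the red knob of the spring-loaded locking pin straight out, fully back to its stop, and keep holding it there: the program finishes while holding the knob out. Leave the wheel pointer in the green band and do not disturb the cup, timer, marker and lid lying nearby.

Things in the scene. Friction and masses are not known exactly. Their poses are not given: they have to be found in the camera images.
- fixture: Fixed clamp fixture on an aluminium base plate 120 (x) x 260 (y) x 12 mm. Origin: centre of the plate's underside. Its -x axis is the front (towards the robot), z up. On its left (+y) a grey housing, 100 x 100 mm, top 54 mm up, with a white dial (92 mm across, top 57 mm up) and the handwheel above it; on its right (-y) a blue tray with two cassettes, locked by the index plunger in a dark steel bracket (44 mm wide, top 74 mm up) at the front.
- wheel_grip (a point): Centre of the black handwheel, half-way up its rim; fixed in the fixture at (0, 70, 88) mm. The wheel turns about the upright line through this point. Its rim is a round ribbed disc 58 mm across and 20 mm tall (z 78 to 98 mm), with 20 mm free below it down to the dial; it can be gripped across its diameter from above at any angle.
- wheel (a joint): Angle of the handwheel in rad, growing anticlockwise seen from above. 0: the red pointer points to the fixture's front (-x), at the middle of the green band, which reaches 0.25 rad to each side. It starts between -3.3 and -2.0 and turns from -3.9 to 0.9, with about 0.12 N m of friction; it stays where it is left.
- plunger_knob (a point): Centre of the red knob of the index plunger, a round knob 26 mm in diameter and 22 mm long whose axis lies level along the fixture's x; at (-86, -70, 55) mm in the fixture when the pin is seated, and moving with the knob. Behind it a 12 mm neck, 14 mm free, leads to the bracket's collar. It can be gripped from above across its diameter (along the fixture's y).
- plunger (a joint): How far the plunger is pulled out, in m, along the fixture's -x: 0 seated with its pin 8 mm deep in the hole of the tray's lug, 0.014 fully back at its stop. The spring pulls it in with 6 N when seated and 10 N at the stop; it springs back when let go.
- cup_10: Closed specimen cup with yellow lid, 68 mm wide, 62 mm tall, loose, a bystander; origin under its centre.
- bench_timer: Light grey timer, 66 x 66 x 18 mm, loose, a bystander; origin under its centre.
- paint_marker: White marker with black cap, 152 mm long, 18 mm high, lying along its y, loose, a bystander; origin under its centre.
- lid_b: Loose yellow cup lid, 68 mm wide, 17 mm tall, a bystander; origin under its centre.

How it is judged:
On the way, in this order (a step that is already met when the one before it is completed fails the run):
1. the wheel's pointer stands in the green band and the wheel is let go, the pin still seated (value of joint wheel between -0.25 and 0.25 rad and contact force between the fingers and wheel below 0.1 N and value of joint plunger below 0.003 m), for 0.2 s.
2. the plunger is pulled fully back by the fingers (value of joint plunger above 0.0115 m and contact force between the fingers and plunger above 2 N), for 0.3 s.
At the end, for the whole second after the job is handed in: The fingers hold the plunger at least 11.5 mm out (of 14 mm), and the wheel's pointer is in the green band, within 0.25 rad of its middle (all of step 2 and value of joint wheel between -0.25 and 0.25 rad); the arm keeps its last pose, push and grip.
It fails at once if the plunger is pulled while the wheel's pointer is outside the green band (value of joint plunger above 0.004 m and (value of joint wheel below -0.25 rad or value of joint wheel above 0.25 rad)).
It fails at once if a bystander is moved by more than 30 mm (distance of any of cup_10, bench_timer, paint_marker, lid_b from where it was at the start of the episode above 0.03 m).
It also fails if it takes over 61 s, if anything falls off the work surface, if the arm or the gripper's body presses on something with over 40 N, if the wrist force passes 120 N, or if a joint passes its speed limit or range.

## Working session

There is one attempt and no reset: what is moved stays moved. The work goes in short steps, Python scripts to look and compute and a tool call to move; the robot and the scene stay as the last step left them, time stands still between calls to the robot, and variables do not carry over. Pictures are saved under pics/ and viewed, and the job is handed in when it is done.

Besides the shell and the picture viewer there is one more tool, called after ">>>" as name(argument=value, ...) on one line, values as JSON. step_arm: Moves the arm, as the interface text tells. Its arguments: {"type":"object","properties":{"increments":{"type":"array","items":{"type":"object","properties":{"xyz":{"type":"array","items":{"type":"number"}},"yaw":{"type":"number"},"grip":{"type":"number"}}}},"newtons":{"type":"number"}},"required":["increments"]}

```bash
mkdir -p pics; ls; python3 - <<'E'
from plant import arm
import cv2,numpy as np
o=arm.get_obs()
print(o['time_s'],o['eef_pos'],o['eef_rot'],o['finger_gap'],o['ft_force'])
for n in('top','side'):
    cv2.imwrite(f'pics/{n}0.png',arm.snapshot(n))
    m=arm.camera_model(n);print(n,np.round(m['K'],1).tolist(),np.round(m['camera_from_world'],4).tolist())
    for l in('fixture','wheel_grip','wheel','plunger_knob','cup_10','bench_timer','paint_marker','lid_b'):
        try: print(l,[(np.round(d['at'],3).tolist(),round(d['confidence'],2)) for d in arm.boxes_of(n,l)[:2]])
        except Exception as e: print(l,e)
print(arm.camera_model('wrist'))
print(arm.get_obs()['time_s'])
E
```

```text
pics
0.0 [0.23679161 0.63146336 0.23021335] [ 0.58060755 -0.40318231  0.58176532  0.4023531 ] 0.9976853202963262 [-0.5436125   0.20758607  0.04332264]
top [[482.9, 0.0, 317.3], [0.0, 482.9, 237.7], [0.0, 0.0, 1.0]] [[0.0204, -0.9995, 0.0234, -0.0253], [-0.9825, -0.0243, -0.1844, 0.5256], [0.1849, -0.0192, -0.9826, 1.0705], [0.0, 0.0, 0.0, 1.0]]
fixture [([0.573, -0.046, 0.024], 0.82)]
wheel_grip [([0.576, -0.05, 0.027], 0.91)]
wheel [([0.602, 0.022, 0.102], 0.56)]
plunger_knob [([0.484, -0.086, 0.066], 0.65)]
cup_10 [([0.524, 0.368, 0.058], 0.71)]
bench_timer [([0.584, -0.346, 0.015], 0.83), ([0.604, 0.024, 0.099], 0.17)]
paint_marker [([0.407, -0.346, 0.017], 0.85)]
lid_b [([0.392, 0.318, 0.016], 0.85)]
side [[460.9, 0.0, 316.5], [0.0, 460.9, 238.3], [0.0, 0.0, 1.0]] [[-1.0, 0.005, 0.0006, 0.522], [0.0024, 0.5671, -0.8236, 0.0632], [-0.0045, -0.8236, -0.5671, 1.1273], [0.0, 0.0, 0.0, 1.0]]
fixture [([0.582, 0.036, 0.041], 0.78)]
wheel_grip [([0.583, 0.029, 0.036], 0.56)]
wheel [([0.609, 0.026, 0.097], 0.97)]
plunger_knob []
cup_10 [([0.529, 0.388, 0.063], 0.8)]
bench_timer [([0.589, -0.327, 0.018], 0.58)]
paint_marker [([0.405, -0.335, 0.015], 0.53)]
lid_b [([0.391, 0.332, 0.017], 0.66)]
{'K': array([[363.99075349,   0.        , 318.96946343],
       [  0.        , 363.99075349, 236.28648566],
       [  0.        ,   0.        ,   1.        ]]), 'tool_from_camera': array([[-3.52428351e-04, -3.12518046e-01,  9.49911757e-01,
        -1.42285059e-01],
       [-1.28769816e-03, -9.49910887e-01, -3.12518238e-01,
         8.02505313e-02],
       [ 9.99999109e-01, -1.33333991e-03, -6.76533873e-05,
        -9.04777662e-04],
       [ 0.00000000e+00,  0.00000000e+00,  0.00000000e+00,
         1.00000000e+00]])}
0.9
```

View pics/top0.png

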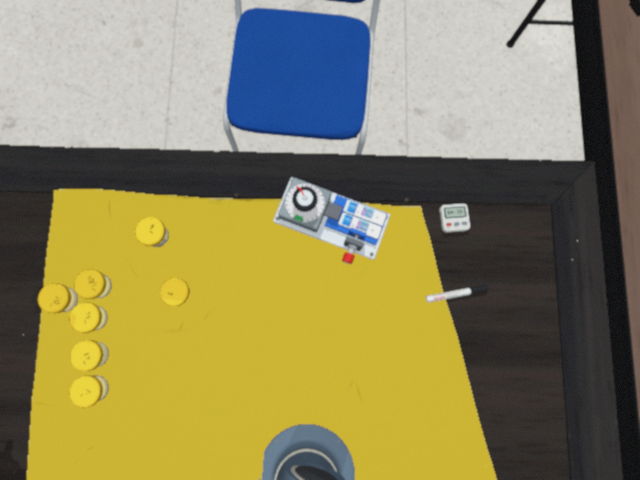

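View pics/side0.png

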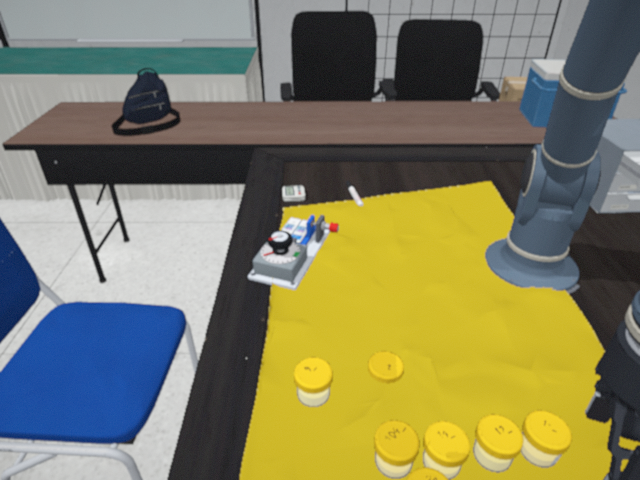

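```bash
python3 - <<'E'
import cv2
a=cv2.imread('pics/top0.png');cv2.imwrite('pics/top0c.png',cv2.resize(a[130:360,230:430],None,fx=3,fy=2.6,interpolation=2)[:600])
E
```

```text
(no output)
```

View pics/top0c.png

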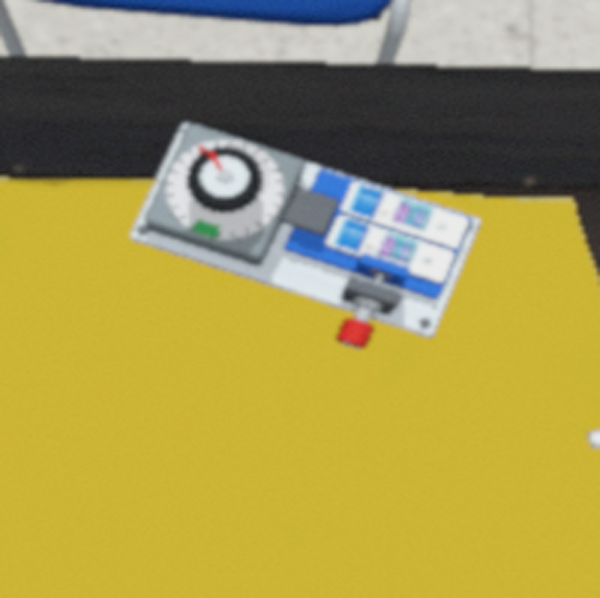

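```bash
cat > fit.py <<'E'
import numpy as np,cv2
from plant import arm
from scipy.optimize import least_squares
m=arm.camera_model('top');K=m['K'];T=m['camera_from_world']
def proj(P):
    c=T[:3,:3]@np.array(P).T+T[:3,3:];u=K@c;return (u[:2]/u[2]).T
def ray(px,z):
    d=np.linalg.inv(K)@np.array([px[0],px[1],1]);d=T[:3,:3].T@d;o=-T[:3,:3].T@T[:3,3]
    return o+d*(z-o[2])/d[2]
def f2w(p,P):
    c,s=np.cos(p[2]),np.sin(p[2]);P=np.atleast_2d(P)/1000
    return np.c_[p[0]+c*P[:,0]-s*P[:,1],p[1]+s*P[:,0]+c*P[:,1],P[:,2]]
E
python3 - <<'E'
from fit import *
F=np.array([[-60,130,12],[-60,-130,12],[60,-130,12],[-86,-70,55],[0,70,98]])
c=np.array([[130,238],[432,336],[480,218],[355,333],[225,177]])
px=np.c_[230+c[:,0]/3,130+c[:,1]/2.6]
r=least_squares(lambda p:(proj(f2w(p,F))-px).ravel(),[0.58,-.04,-.3],loss='soft_l1')
p=r.x;print(p,r.fun.reshape(-1,2).round(1))
print('wheel',f2w(p,[0,70,88]),'knob',f2w(p,[-86,-70,55]))
tip=ray([230+200/3,130+147/2.6],.1);w=f2w(p,[0,70,98])[0]
d=(tip-w)[:2];a=np.arctan2(d[1],d[0])-(p[2]+np.pi);print('tip',d,'wheel angle',(a+np.pi)%(2*np.pi)-np.pi)
o=arm.get_obs()
from scipy.spatial.transform import Rotation as R
q=o['eef_rot'];print(R.from_quat([q[1],q[2],q[3],q[0]]).as_matrix().round(3))
E
```

```text
[ 0.58366389 -0.04833347 -0.34009438] [[-0.7 -0.2]
 [ 0.2  0.2]
 [ 0.6 -0.1]
 [ 0.1  0. ]
 [-0.3 -0. ]]
wheel [[0.60701421 0.01765716 0.088     ]] knob [[ 0.47923937 -0.08563655  0.055     ]]
tip [0.02575776 0.01884339] wheel angle -2.169902363134475
[[-0.    -0.936  0.351]
 [ 0.     0.351  0.936]
 [-1.     0.     0.   ]]
```

>>> step_arm(increments=[{"xyz": [24, -40, 0], "yaw": -8.5, "grip": 1}, {"xyz": [24, -40, 0], "yaw": -8.5, "grip": 1}, {"xyz": [24, -40, 0], "yaw": -8.5, "grip": 1}, {"xyz": [24, -40, 0], "yaw": -8.5, "grip": 1}, {"xyz": [24, -40, 0], "yaw": -8.5, "grip": 1}], newtons=60)

```text
time_s: 1.4
eef_pos: [0.3578, 0.4304, 0.2316]
eef_rot: [0.688, -0.162, 0.688, 0.163]
ft_force: [0.9, 0.3, 0.6]
finger_gap: 0.995
```

```bash
cat > st.py <<'E'
from plant import arm
import numpy as np
from scipy.spatial.transform import Rotation as R
def st():
    o=arm.get_obs();q=o['eef_rot'];M=R.from_quat([q[1],q[2],q[3],q[0]]).as_matrix()
    print(round(o['time_s'],2),'pos',(o['eef_pos']*1000).round(1) if hasattr(o['eef_pos'],'round') else o['eef_pos'],'jaw deg',round(np.degrees(np.arctan2(M[1,2],M[0,2])),1),'q',np.round(o['joint_positions'],2),'gap',round(o['finger_gap'],3),'F',np.round(o['ft_force'],1))
    return o,M
if __name__=='__main__': st()
E
python3 st.py
```

```text
1.4 pos [357.8 430.4 231.6] jaw deg 26.6 q [-1.08  0.28  0.16  1.82 -0.05  1.05 -0.44] gap 0.995 F [0.9 0.3 0.6]
```

>>> step_arm(increments=[{"xyz": [25, -41, 0], "yaw": -8.5, "grip": 1}, {"xyz": [25, -41, 0], "yaw": -8.5, "grip": 1}, {"xyz": [25, -41, 0], "yaw": -8.5, "grip": 1}, {"xyz": [25, -41, 0], "yaw": -8.5, "grip": 1}, {"xyz": [25, -41, 0], "yaw": -8.5, "grip": 1}])

```text
time_s: 1.9
eef_pos: [0.4828, 0.2254, 0.2318]
eef_rot: [0.701, 0.098, 0.7, -0.097]
ft_force: [1.8, 1.4, 0.4]
finger_gap: 1.0
```

>>> step_arm(increments=[{"xyz": [24, -42, 0], "yaw": -8.5, "grip": 1}, {"xyz": [24, -42, 0], "yaw": -8.5, "grip": 1}, {"xyz": [24, -42, 0], "yaw": -8.5, "grip": 1}, {"xyz": [24, -42, 0], "yaw": -8.5, "grip": 1}, {"xyz": [24, -40, 0], "yaw": -8.5, "grip": 1}])

```text
time_s: 2.4
eef_pos: [0.6028, 0.0172, 0.2318]
eef_rot: [0.617, 0.345, 0.617, -0.345]
ft_force: [1.2, 0.9, 0.2]
finger_gap: 1.003
```

```bash
cat > w.py <<'E'
import sys,cv2
from st import *
o,M=st()
im=arm.snapshot('wrist');cv2.imwrite(f'pics/{sys.argv[1]}.png',im)
m=arm.camera_model('wrist')
for l in ('wheel','plunger_knob'):
    print(l,[(np.round(d['at'],4).tolist(),round(d['confidence'],2)) for d in arm.boxes_of('wrist',l)[:2]])
p=[0.58366,-0.04833,-0.34009]
from fit import f2w
P=f2w(p,[[0,70,98],[-86,-70,55],[0,70,57],[-46,70,57],[-60,130,12],[-60,-130,12],[60,-130,12]])
t=(P-np.array(o['eef_pos']))@M
C=m['tool_from_camera'];c=(t-C[:3,3])@C[:3,:3]
u=(m['K']@c.T);print((u[:2]/u[2]).T.round(0).tolist())
E
python3 w.py w1
```

```text
2.4 pos [602.8  17.2 231.8] jaw deg -58.4 q [-0.56  0.39  0.62  1.74 -0.25  1.09 -0.88] gap 1.003 F [1.2 0.9 0.2]
wheel [([0.6088, 0.02, 0.1028], 0.98), ([0.5913, -0.0307, 0.0491], 0.6)]
plunger_knob [([0.486, -0.0812, 0.0624], 0.65)]
[[321.0, 218.0], [341.0, 359.0], [321.0, 206.0], [282.0, 237.0], [236.0, 187.0], [388.0, 358.0], [476.0, 300.0]]
```

View pics/w1.png

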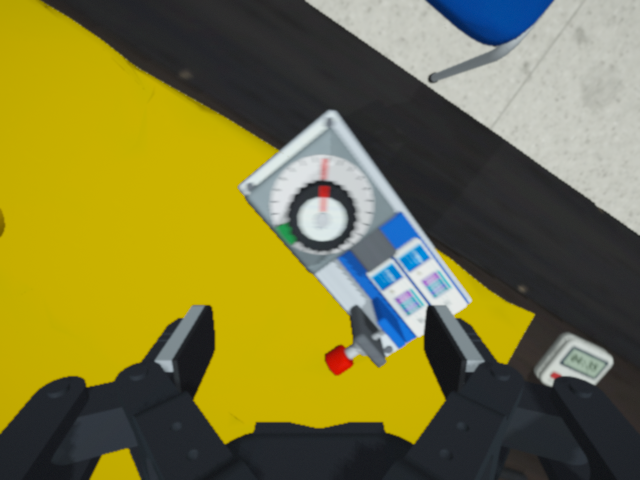

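>>> step_arm(increments=[{"xyz": [2, 1, -30], "yaw": 0, "grip": 1}, {"xyz": [2, 0, -40], "yaw": 0, "grip": 1}, {"xyz": [0, 0, -40], "yaw": 0, "grip": 1}, {"xyz": [0, 0, -30], "yaw": 0, "grip": 1}, {"xyz": [0, 0, -20], "yaw": 0, "grip": 1}])

```text
time_s: 3.05
eef_pos: [0.6042, 0.0222, 0.0688]
eef_rot: [0.618, 0.342, 0.62, -0.342]
ft_force: [0.4, 0.3, 1.1]
finger_gap: 1.0
```

>>> step_arm(increments=[{"xyz": [0, 0, 0], "yaw": 0, "grip": -1}, {"xyz": [0, 0, 0], "yaw": 0, "grip": -1}, {"xyz": [0, 0, 0], "yaw": 0, "grip": -1}, {"xyz": [0, 0, 0], "yaw": 0, "grip": -1}, {"xyz": [0, 0, 0], "yaw": 0, "grip": -1}], newtons=40)

```text
time_s: 3.55
eef_pos: [0.6071, 0.0198, 0.0727]
eef_rot: [0.619, 0.343, 0.617, -0.343]
ft_force: [0.7, -2.2, 0.7]
finger_gap: 0.64
```

```bash
python3 w.py w2
```

```text
3.55 pos [607.1  19.8  72.7] jaw deg -58.0 q [-0.48  0.58  0.52  1.87 -0.4   0.79 -0.76] gap 0.64 F [ 0.7 -2.2  0.7]
wheel [([0.6089, 0.0216, 0.1017], 0.83)]
plunger_knob []
[[323.0, 343.0], [353.0, 527.0], [322.0, 293.0], [251.0, 344.0], [178.0, 244.0], [423.0, 495.0], [566.0, 416.0]]
```

View pics/w2.png

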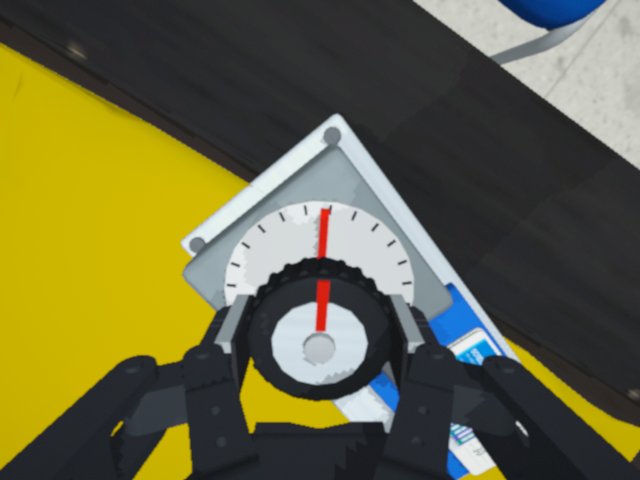

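>>> step_arm(increments=[{"xyz": [0, 0, 0], "yaw": 8.5, "grip": -1}, {"xyz": [0, 0, 0], "yaw": 8.5, "grip": -1}, {"xyz": [0, 0, 0], "yaw": 8.5, "grip": -1}, {"xyz": [0, 0, 0], "yaw": 8.5, "grip": -1}, {"xyz": [0, 0, 0], "yaw": 8.5, "grip": -1}], newtons=60)

```text
time_s: 4.2
eef_pos: [0.6065, 0.0202, 0.0728]
eef_rot: [0.701, 0.094, 0.7, -0.094]
ft_force: [-1.3, -1.1, 6.5]
finger_gap: 0.636
```

```bash
python3 st.py
```

```text
4.2 pos [606.5  20.2  72.8] jaw deg -15.3 q [-0.34  0.55  0.33  1.86 -0.24  0.77 -0.15] gap 0.636 F [-1.3 -1.1  6.5]
```

>>> step_arm(increments=[{"xyz": [0, 0, 0], "yaw": 8.5, "grip": -1}, {"xyz": [0, 0, 0], "yaw": 8.5, "grip": -1}, {"xyz": [0, 0, 0], "yaw": 8.5, "grip": -1}, {"xyz": [0, 0, 0], "yaw": 8.5, "grip": -1}, {"xyz": [0, 0, 0], "yaw": 8.5, "grip": -1}])

```text
time_s: 4.7
eef_pos: [0.6058, 0.0202, 0.0728]
eef_rot: [0.687, -0.166, 0.687, 0.167]
ft_force: [-2.8, -0.3, 7.5]
finger_gap: 0.636
```

>>> step_arm(increments=[{"xyz": [0, 0, 0], "yaw": 8.5, "grip": -1}, {"xyz": [0, 0, 0], "yaw": 8.5, "grip": -1}, {"xyz": [0, 0, 0], "yaw": 8.5, "grip": -1}, {"xyz": [0, 0, 0], "yaw": 8.5, "grip": -1}, {"xyz": [0, 0, 0], "yaw": 2, "grip": -1}])

```text
time_s: 5.2
eef_pos: [0.6054, 0.0198, 0.0727]
eef_rot: [0.603, -0.369, 0.603, 0.37]
ft_force: [-3.5, -2.3, 8.4]
finger_gap: 0.636
```

```bash
python3 w.py w3
```

```text
5.2 pos [605.4  19.8  72.7] jaw deg 63.0 q [-0.08  0.53 -0.03  1.84  0.02  0.77  0.98] gap 0.636 F [-3.5 -2.3  8.4]
wheel [([0.6, 0.0234, 0.1003], 0.86)]
plunger_knob [([0.4964, -0.0841, 0.0552], 0.71)]
[[319.0, 347.0], [-29.0, 155.0], [319.0, 296.0], [305.0, 204.0], [414.0, 146.0], [-42.0, 208.0], [36.0, 380.0]]
```

View pics/w3.png

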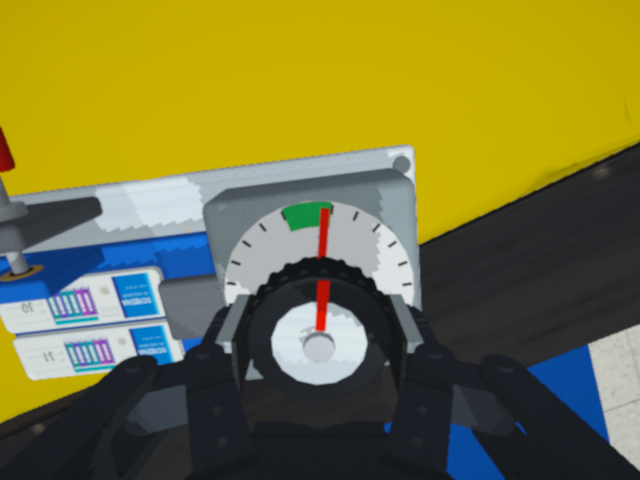

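>>> step_arm(increments=[{"xyz": [0, 0, 0], "yaw": 6, "grip": -1}, {"xyz": [0, 0, 0], "yaw": 5, "grip": -1}, {"xyz": [0, 0, 0], "yaw": 0, "grip": -1}])

```text
time_s: 5.65
eef_pos: [0.6053, 0.0196, 0.0727]
eef_rot: [0.564, -0.425, 0.565, 0.426]
ft_force: [-3.6, -2.0, 8.7]
finger_gap: 0.634
```

```bash
python3 w.py w4
```

```text
5.65 pos [605.3  19.6  72.7] jaw deg 74.0 q [-0.04  0.53 -0.08  1.84  0.06  0.77  1.14] gap 0.634 F [-3.6 -2.   8.7]
wheel [([0.5986, 0.022, 0.1013], 0.73), ([0.5737, -0.0319, 0.0452], 0.47)]
plunger_knob [([0.4883, -0.0743, 0.0567], 0.88)]
[[318.0, 347.0], [-12.0, 87.0], [318.0, 296.0], [324.0, 203.0], [433.0, 166.0], [-45.0, 138.0], [2.0, 331.0]]
```

View pics/w4.png

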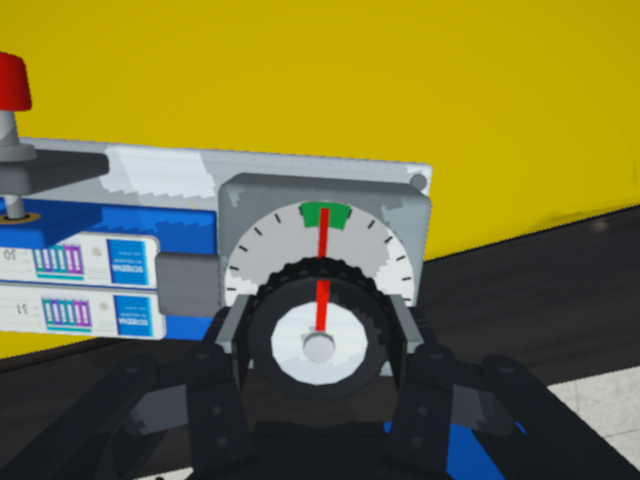

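>>> step_arm(increments=[{"xyz": [0, 0, 0], "yaw": 0, "grip": 0.8}, {"xyz": [0, 0, 0], "yaw": 0, "grip": 0.8}, {"xyz": [0, 0, 0], "yaw": 0, "grip": 0.8}, {"xyz": [0, 0, 0], "yaw": 0, "grip": 0.8}, {"xyz": [0, 0, 0], "yaw": 0, "grip": 0.8}])

```text
time_s: 6.3
eef_pos: [0.6059, 0.0202, 0.0712]
eef_rot: [0.565, -0.425, 0.565, 0.425]
ft_force: [0.1, -0.1, 0.3]
finger_gap: 0.901
```

```bash
python3 w.py w5
```

```text
6.3 pos [605.9  20.2  71.2] jaw deg 74.0 q [-0.04  0.54 -0.08  1.84  0.06  0.77  1.14] gap 0.901 F [ 0.1 -0.1  0.3]
wheel [([0.6005, 0.0206, 0.1004], 0.84)]
plunger_knob [([0.4879, -0.0765, 0.0589], 0.92)]
[[316.0, 349.0], [-18.0, 85.0], [316.0, 297.0], [322.0, 203.0], [432.0, 166.0], [-50.0, 137.0], [-2.0, 332.0]]
```

View pics/w5.png

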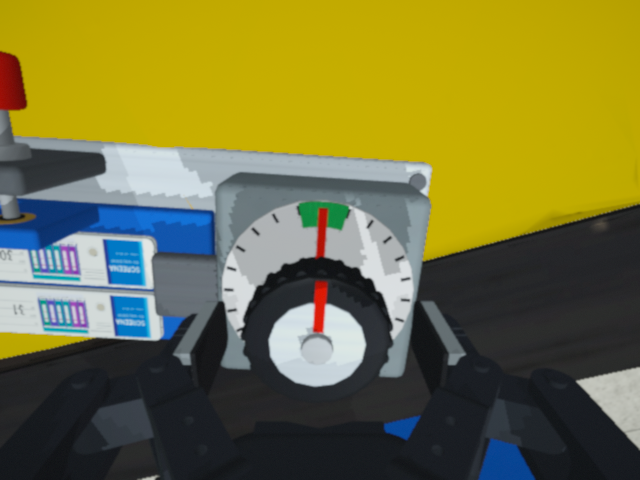

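>>> step_arm(increments=[{"xyz": [0, 0, 30], "yaw": 0, "grip": 0.8}, {"xyz": [0, 0, 40], "yaw": 0, "grip": 0.8}, {"xyz": [0, 0, 40], "yaw": -3.5, "grip": 0.8}, {"xyz": [-40, -28, 0], "yaw": 0, "grip": 0.8}, {"xyz": [-40, -28, 0], "yaw": 0, "grip": 0.8}])

```text
time_s: 6.95
eef_pos: [0.5265, -0.0358, 0.1828]
eef_rot: [0.578, -0.409, 0.576, 0.408]
ft_force: [-0.6, -1.3, -0.1]
finger_gap: 0.902
```

>>> step_arm(increments=[{"xyz": [-35, -35, 0], "yaw": 0, "grip": 0.8}, {"xyz": [-11, -15, 0], "yaw": 0, "grip": 0.8}, {"xyz": [0, 0, 0], "yaw": 0, "grip": 0.8}])

```text
time_s: 7.25
eef_pos: [0.4779, -0.0889, 0.1816]
eef_rot: [0.578, -0.406, 0.579, 0.406]
ft_force: [0.0, 0.2, -0.2]
finger_gap: 0.903
```

```bash
python3 w.py w6; python3 -c "
from plant import arm;import cv2
cv2.imwrite('pics/top6.png',arm.snapshot('top'))"
```

```text
7.25 pos [477.9 -88.9 181.6] jaw deg 70.1 q [ 0.13  0.22 -0.04  2.03  0.01  0.9   1.31] gap 0.903 F [ 0.   0.2 -0.2]
wheel [([0.5942, 0.0194, 0.0995], 0.57)]
plunger_knob [([0.4799, -0.0857, 0.0632], 0.8)]
[[518.0, 355.0], [325.0, 226.0], [492.0, 324.0], [500.0, 274.0], [546.0, 239.0], [258.0, 241.0], [265.0, 353.0]]
```

View pics/w6.png

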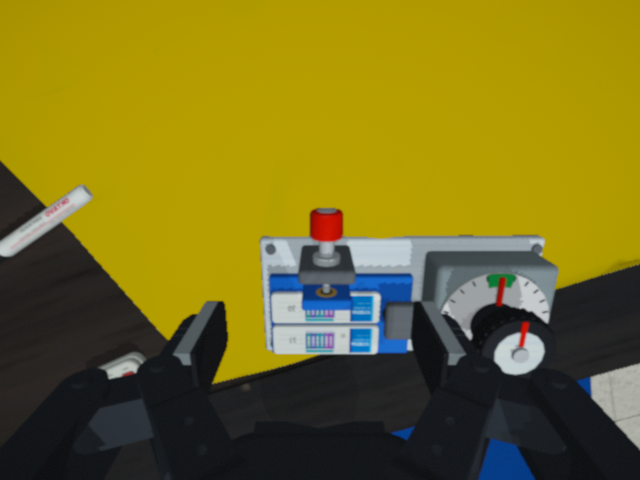

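>>> step_arm(increments=[{"xyz": [2, 4, -35], "yaw": 0.4, "grip": 0.8}, {"xyz": [0, 0, -40], "yaw": 0, "grip": 0.5}, {"xyz": [0, 0, -40], "yaw": 0, "grip": 0.5}, {"xyz": [0, 0, -30], "yaw": 0, "grip": 0.3}, {"xyz": [0, 0, 0], "yaw": 0, "grip": 0.3}])

```text
time_s: 7.95
eef_pos: [0.4797, -0.0802, 0.0327]
eef_rot: [0.574, -0.408, 0.578, 0.413]
ft_force: [-0.7, 0.5, 0.2]
finger_gap: 0.649
```

```bash
python3 w.py w7
```

```text
7.95 pos [479.7 -80.2  32.7] jaw deg 71.0 q [ 0.11  0.45 -0.04  2.13  0.03  0.56  1.29] gap 0.649 F [-0.7  0.5  0.2]
wheel [([0.5764, 0.0256, 0.0607], 0.58), ([0.5357, -0.0614, 0.0346], 0.22)]
plunger_knob [([0.4736, -0.0843, 0.0619], 0.96)]
[[713.0, 632.0], [308.0, 340.0], [619.0, 510.0], [648.0, 429.0], [696.0, 338.0], [194.0, 335.0], [213.0, 504.0]]
```

View pics/w7.png

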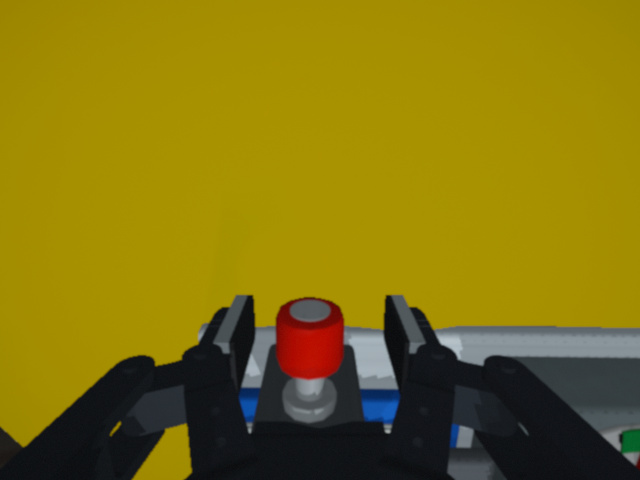

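>>> step_arm(increments=[{"xyz": [-1, -3.5, 3], "yaw": 0, "grip": 0.3}, {"xyz": [0, 0, 0], "yaw": 0, "grip": -1}, {"xyz": [0, 0, 0], "yaw": 0, "grip": -1}, {"xyz": [0, 0, 0], "yaw": 0, "grip": -1}, {"xyz": [0, 0, 0], "yaw": 0, "grip": -1}], newtons=60)

```text
time_s: 8.6
eef_pos: [0.4821, -0.0849, 0.0409]
eef_rot: [0.577, -0.41, 0.575, 0.409]
ft_force: [-1.7, 1.5, 8.7]
finger_gap: 0.279
```

```bash
python3 w.py w8
```

```text
8.6 pos [482.1 -84.9  40.9] jaw deg 70.8 q [ 0.12  0.44 -0.04  2.13  0.03  0.57  1.29] gap 0.279 F [-1.7  1.5  8.7]
wheel [([0.5854, 0.0245, 0.0608], 0.77)]
plunger_knob [([0.4721, -0.0821, 0.0639], 0.94)]
[[700.0, 591.0], [317.0, 321.0], [614.0, 484.0], [641.0, 405.0], [690.0, 321.0], [205.0, 320.0], [223.0, 485.0]]
```

View pics/w8.png

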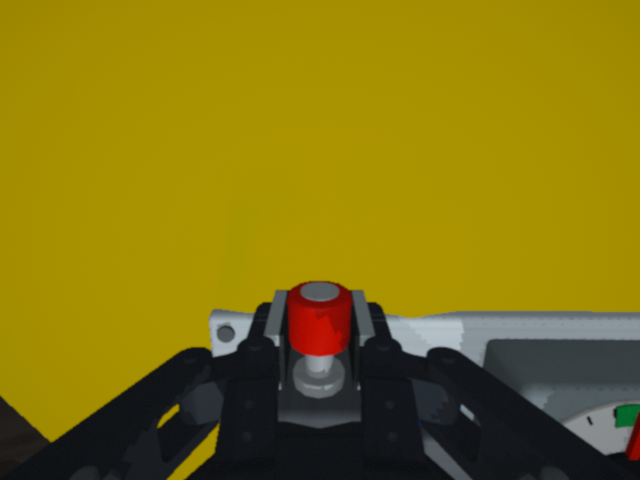

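>>> step_arm(increments=[{"xyz": [-3.8, 1.3, 0], "yaw": 0, "grip": -1}, {"xyz": [-3.8, 1.3, 0], "yaw": 0, "grip": -1}, {"xyz": [-3.8, 1.3, 0], "yaw": 0, "grip": -1}, {"xyz": [-1.9, 0.7, 0], "yaw": 0, "grip": -1}, {"xyz": [0, 0, 0], "yaw": 0, "grip": -1}], newtons=80)

```text
time_s: 9.25
eef_pos: [0.4732, -0.0816, 0.0412]
eef_rot: [0.58, -0.412, 0.573, 0.407]
ft_force: [8.9, -2.4, -2.1]
finger_gap: 0.276
```

```bash
python3 w.py w9
```

```text
9.25 pos [473.2 -81.6  41.2] jaw deg 70.8 q [ 0.12  0.42 -0.04  2.16  0.03  0.55  1.29] gap 0.276 F [ 8.9 -2.4 -2.1]
wheel [([0.5755, 0.0259, 0.0667], 0.68)]
plunger_knob [([0.4649, -0.0849, 0.065], 0.66)]
[[688.0, 604.0], [317.0, 341.0], [606.0, 495.0], [633.0, 421.0], [682.0, 335.0], [207.0, 334.0], [225.0, 493.0]]
```

View pics/w9.png

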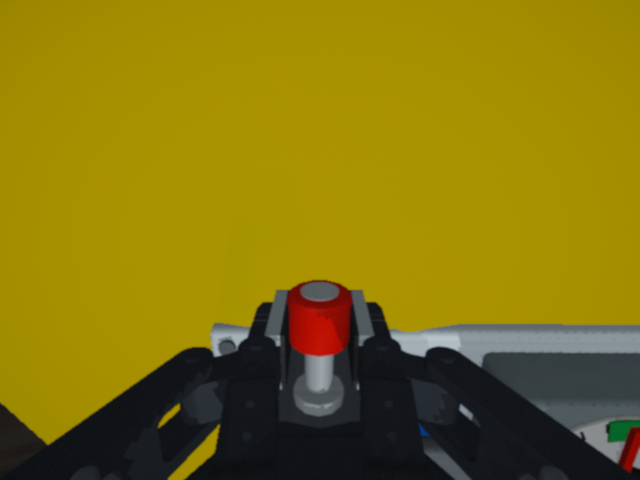

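>>> step_arm(increments=[{"xyz": [-2.8, 1, 0], "yaw": 0, "grip": -1}, {"xyz": [-2.8, 1, 0], "yaw": 0, "grip": -1}, {"xyz": [-1.9, 0.7, 0], "yaw": 0, "grip": -1}, {"xyz": [0, 0, 0], "yaw": 0, "grip": -1}, {"xyz": [0, 0, 0], "yaw": 0, "grip": -1}])

```text
time_s: 9.9
eef_pos: [0.469, -0.0801, 0.0413]
eef_rot: [0.581, -0.414, 0.571, 0.405]
ft_force: [15.4, -5.4, -9.7]
finger_gap: 0.274
```

```bash
python3 w.py w10
```

```text
9.9 pos [469.  -80.1  41.3] jaw deg 70.8 q [ 0.11  0.42 -0.04  2.17  0.03  0.53  1.28] gap 0.274 F [15.4 -5.4 -9.7]
wheel [([0.5746, 0.0294, 0.0649], 0.97), ([0.5443, -0.002, 0.0428], 0.59)]
plunger_knob [([0.4629, -0.0799, 0.0617], 0.88)]
[[681.0, 608.0], [317.0, 350.0], [602.0, 500.0], [629.0, 428.0], [679.0, 341.0], [208.0, 341.0], [226.0, 495.0]]
```

View pics/w10.png

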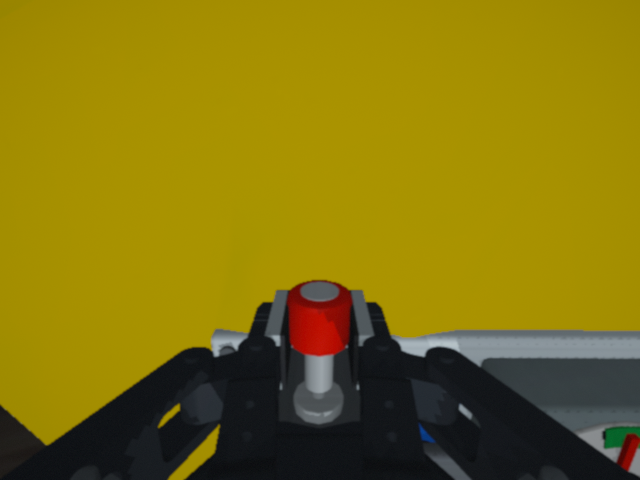

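>>> step_arm(increments=[{"xyz": [0, 0, 0], "yaw": 0, "grip": -1}, {"xyz": [0, 0, 0], "yaw": 0, "grip": -1}, {"xyz": [0, 0, 0], "yaw": 0, "grip": -1}, {"xyz": [0, 0, 0], "yaw": 0, "grip": -1}])

```text
time_s: 10.45
eef_pos: [0.469, -0.0801, 0.0413]
eef_rot: [0.581, -0.414, 0.572, 0.405]
ft_force: [15.0, -4.8, -9.8]
finger_gap: 0.273
```

```bash
python3 st.py; python3 - <<'E'
from plant import arm;import cv2,numpy as np
a=arm.snapshot('side');b=arm.snapshot('top')
a=cv2.resize(a[170:320,220:370],(560,560),interpolation=2);cv2.imwrite('pics/s10.png',a)
for l in('cup_10','bench_timer','paint_marker','lid_b'): print(l,[np.round(d['at'],3).tolist() for d in arm.boxes_of('top',l)[:1]])
E
```

```text
10.45 pos [469.  -80.1  41.3] jaw deg 70.8 q [ 0.11  0.42 -0.04  2.17  0.03  0.53  1.28] gap 0.273 F [15.  -4.8 -9.8]
cup_10 [[0.526, 0.366, 0.058]]
bench_timer [[0.588, -0.344, 0.014]]
paint_marker [[0.405, -0.348, 0.018]]
lid_b [[0.393, 0.317, 0.015]]
```

View pics/s10.png

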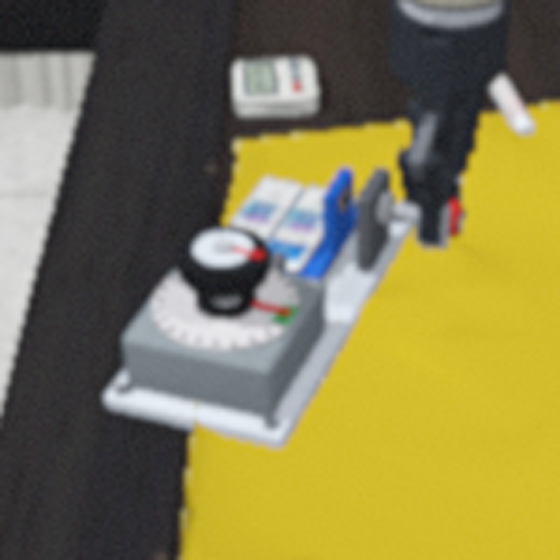

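The side view shows the pointer in the green band at about (285,313) and the knob held out at about (455,215). The force is steady at about 16 N along the pull, more than the spring's 10 N, so the pin is at its stop. The bystanders have not moved.

```bash
python3 -c "
from plant import arm
print(arm.job_done())
o=arm.get_obs();print(o['time_s'],o['eef_pos'],o['ft_force'],o['finger_gap'])"
```

```text
the job is handed in; nothing more can be done
None
the job is handed in; nothing more can be done
```

I turned the handwheel about 132° anticlockwise, let go of it, then pulled the red knob back to its stop and handed the job in while holding it there. It took about 10.6 s of the 61 s allowed. No verdict is reported, so what follows is from my own checks just before handing in.

- **Wheel:** one grasp was enough, not the several the task expected. The pointer was at the middle of the green band when I let go, and the last side picture still showed it inside the band.
- **Plunger:** the tool moved 14.0 mm along the pull with no visible slip on the knob. The pull force settled at about 16 N, above the spring's 10 N, so the plunger was at its stop. The grip was set to 80 N.
- **Bystanders:** the cup, timer, marker and lid were within about 5 mm of their starting positions, which is about the accuracy of the detector.
- **Disagreements:** my first estimate of the turn, from the top camera, was about 124°. The wrist picture showed it was short, so I turned further before letting go. The knob grip sat about 5 mm higher than I commanded, and it held steady.

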